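# Stand up the tube viewing board on its kickstand

## Robot

A 6-joint arm with a two-finger parallel gripper is mounted at the origin on the work surface. World frame = base frame: x ahead of the robot, y to its left, z up, the work surface at z = 0. Lengths are in m, angles in rad, forces in N, time in s.
With the tool pointing down it reaches from about 0.425 to 1.125 m from the base axis. Payload 14.9 kg.
Tool frame: the origin (TCP) lies at the very end of the fingers, on their centre line; the grasp point (between the pads) lies 19 mm behind it (grip_depth is the distance from the TCP to the grasp point, in m); z points along the fingers, y is the line along which they close (so a half turn about z gives the same grasp; the last joint's range is limited). The gripper opens to 91 mm and grips with 3 to 60 N. Pads are 32 mm wide; open, the fingers measure 118 mm over their backs; the gripper's body (76 mm by 178 mm) begins 60 mm behind the grasp point.
Start: joints at [-1.271, 0.379, 1.734, -0, 1.028, -0.033], TCP at [0.229, -0.662, 0.214] pointing down, gripper open.
Joint ranges: [-2.77, 2.77], [-0.74, 2.19], [0, 2.66], [-1.06, 4.2], [0.31, 2.87], [-3.08, 3.08]. Speed limits (rad/s): [1.89, 1.89, 2.39, 3.14, 3.14, 3.14].

## Interface

Orientations are given as [roll, pitch, yaw] about the fixed x, y, z axes, in that order (R = Rz(yaw) Ry(pitch) Rx(roll)).
In Python, from plant import movep, movel, move_joints, grip, hold, ik, get_obs, snapshot, MotionError, job_done, grip_depth gives the robot as it stands. Calls block until the motion is done:
- movep(position, orientation): joint-space move of the TCP to a pose.
- movel(position, rotation=None, velocity=0.15): straight line of the TCP; rotation=None keeps the orientation; velocity is the mean speed in m/s.
- move_joints(angles): joint-space move.
- grip(opening, grasp_force=None): opening from 0.0 (shut) to 1.0 (fully open); grasp_force is the grip in N (None keeps the last); returns when the fingers have stopped.
- hold(seconds).
- ik(position, orientation): joint angles nearest the present ones, or None.
- get_obs(): the state.
- snapshot(name): name is "scene" or "top" or "wrist"; returns a dict with "color" (400x640x3 uint8, blue, green, red), "fx", "fy", "cx", "cy" (pixels), "cam_to_world" (4x4, takes a point from camera to world coordinates); the wrist camera has in their place "tool_from_camera" (4x4, takes a point from camera to tool coordinates, whose origin is the TCP and whose axes are the flange's). Camera axes: x right, y down, z forward; pixel columns grow to the right and rows downward; lengths in m; the calibration is good to about 2 mm. A picture is of the moment at which its call begins: read the wrist's pose just before it. There is no depth.
A pose or a line that the arm cannot do raises MotionError and nothing moves.
- job_done(): hands the job in; it is judged then, once.
The state is a dict: "time_s": time; "joint_pos": joint angles; "joint_vel": joint speeds; "joint_efforts": joint torques, N m; "tool_pos": TCP position; "orientation": TCP orientation; "contact_force": force on the tool from outside, world axes, zero at the start; "moment": the same for the moment, N m; "gripper_width": opening from 0.0 (shut) to 1.0 (fully open); "gripper_force": force on a finger pad.
Only numpy, scipy, OpenCV 4.12 (cv2) and the standard library are available. Lean on these libraries where they do the work, as an engineer would, in place of code of your own. Each camera call takes 0.05 s, during which the arm holds its last target. There are 200 camera calls.

## Task

The white viewing board for checking blood tubes is leaning forward on its stand. First, while it is still leaning, press its kickstand leg down past the spring's centre so that it snaps right down to its stop; then raise the board upright by the grip bar on top and keep hold of it, since it falls forward again when let go. Finish while still holding the board upright and still with the kickstand down, and leave the tube rack, the bottle and the glove box alone.

Things in the scene. Friction and masses are not known exactly. Their poses are not given: they have to be found in the camera images.
- stand: Dark steel foot plate fixed to the counter, 100 x 250 x 10 mm, carrying the board on a hinge. Origin on the counter straight below the middle of the hinge line, which is 30 mm up. y runs along the hinge, x to the back of the board (away from the robot), z up; its yaw varies. Reaches 35 mm behind the hinge. Two front bumper posts, 79 mm high, at x -58 to -38 mm stop the forward lean
- board (a joint): Tilt of the board about the hinge line (rad): 0 = upright, negative = leaning to -x of the stand (towards the robot), positive = tipped back. Starts on the bumpers at about -0.32 and falls back there when let go upright. White panel in an aluminium frame 202 mm wide, 14 mm thick, 205 mm high from the hinge line; about 0.8 kg; hinge nearly free
- grip_bar (a point): Middle of the round steel grip bar on top of the board: 16 mm diameter, 136 mm long, along the hinge direction, 240 mm from the hinge line, on two 12 mm pins 55 mm either side of the middle; 27 mm free below it. Axes are the board's: z up along the board, y along the hinge, x out of its back. Below the bar a lamp hood sticks out 69 mm to the front
- hub (a point): Pivot of the kickstand on a stub on the board's back: 62 mm behind the board's middle plane, 75 mm to its +y side, 100 mm from the hinge line. Axes are the board's. The leg swings about the board's x axis, in the plane through this point parallel to the board (so that plane leans with the board)
- kick_tip (a point): End of the kickstand leg, 128 mm from the hub: flat steel bar 20 mm wide (along board x), 9 mm thick, its last 18 mm a rubber foot 34 mm wide, 18 mm thick. The point's y axis points from hub to tip. Folded up, the leg points to the board's +y side, past the board's edge, 0.43 rad above the board's y direction; it can be pressed down from above
- kick (a joint): Turn of the kickstand (rad): 0 = folded up (at start), grows as it swings down, 2.0 = fully down on its stop, straight down along the board. A spring resists up to 1.0 rad (about 0.2 N m, 2 to 4 N at 80 mm from the hub), then throws the leg down by itself. Leg down and board upright, the foot hangs 2 mm over the counter and stops the board tipping back
- tube_rack: Bystander: black rack of 15 blue-capped tubes, 75 x 117 mm, 107 mm high, loose on the counter. Origin under its centre. Leave it alone
- gel_bottle: Bystander: white bottle, 60 mm diameter, 150 mm high, loose. Origin under its centre. Leave it alone
- glove_box: Bystander: white carton 120 x 200 x 75 mm, loose. Origin under its centre. Leave it alone

How it is judged:
By the outcome, as a careful person would: the job done as asked, in the order asked, and still so for the second after the job is handed in, while the arm keeps its last pose, push and grip.
It also fails if it takes over 42 s, if anything falls off the work surface, if the arm or the gripper's body presses on something with over 40 N, if the wrist force passes 120 N, or if a joint passes its speed limit or range.

## Working session

There is one attempt and no reset: what is moved stays moved. The work goes in short steps, each a Python script; the robot and the scene stay as the last script left them, time stands still between calls to the robot, and variables do not carry over. Pictures are saved under pics/ and viewed, at most 10 in all, crops included, and the job is handed in when it is done.

```bash
ls; mkdir -p pics
python3 - <<'E'
from plant import *
import cv2
for n in ("scene","top"):
    s=snapshot(n); cv2.imwrite(f"pics/{n}0.png",s["color"]); print(n,s["fx"],s["fy"],s["cx"],s["cy"],s["cam_to_world"])
print(get_obs()["time_s"],grip_depth)
E
```

```text
pics
scene 386.532977887832 386.532977887832 318.2010214793362 196.41194380961122 [[-0.63180324  0.65840754 -0.40905279  1.08747916]
 [ 0.77502438  0.54525408 -0.31942947  0.34773355]
 [ 0.01272293 -0.51884246 -0.85477519  1.28345795]
 [ 0.          0.          0.          1.        ]]
top 464.91113563613527 464.91113563613527 314.7959021221393 197.818690678916 [[-0.02663012 -0.99640135  0.0804686   0.42410128]
 [-0.9994425   0.02815993  0.01793636 -0.08059388]
 [-0.0201378  -0.07994609 -0.99659575  1.70639345]
 [ 0.          0.          0.          1.        ]]
0.1 0.0188
```

View pics/scene0.png

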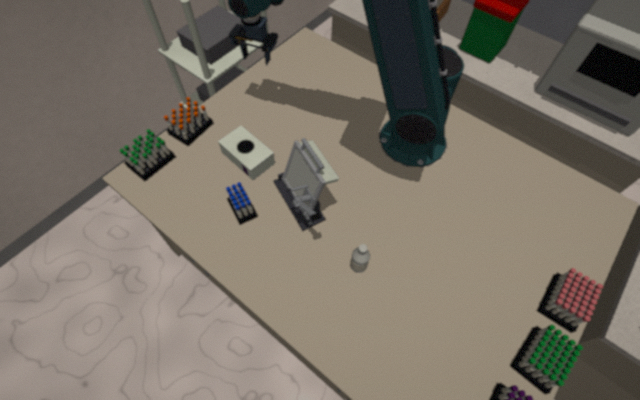

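View pics/top0.png

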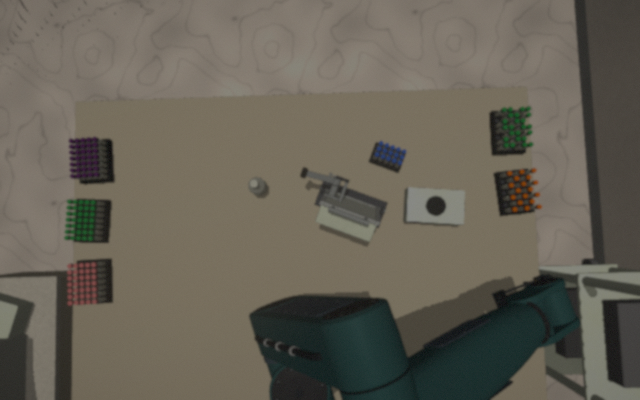

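The top view shows the board at about (350,208), with the kickstand tip at (304,172), the bottle at (258,186), the rack at (388,155) and the glove box at (435,206). I'll enlarge both views.

Run:
```python
import cv2
a=cv2.imread("pics/top0.png")[155:255,290:400]; b=cv2.imread("pics/scene0.png")[130:245,265:355]
cv2.imwrite("pics/topc.png",cv2.resize(a,None,fx=6,fy=6,interpolation=cv2.INTER_CUBIC))
cv2.imwrite("pics/scenec.png",cv2.resize(b,None,fx=5,fy=5,interpolation=cv2.INTER_CUBIC))
```

```text
(no output)
```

View pics/topc.png

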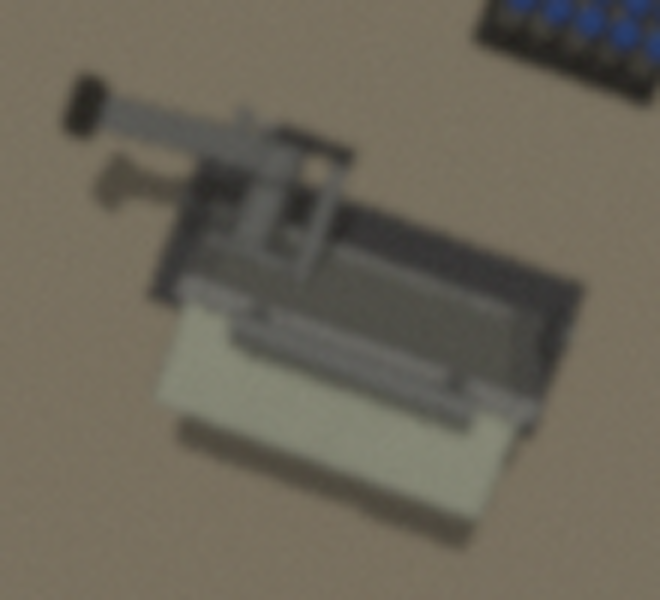

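View pics/scenec.png

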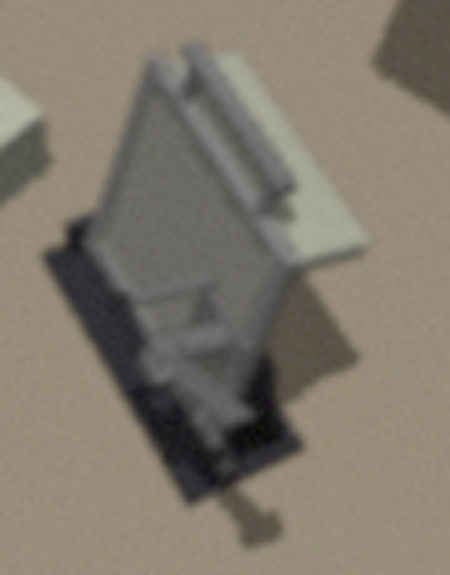

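The crops show the bar ends, three stand-plate corners and the leg's foot at top-crop (85,105). I'll fit the stand pose and the tilt from these.

```bash
cat > geo.py <<'E'
import numpy as np
from scipy.spatial.transform import Rotation as R
def stand(p,x): 
    return np.array([p[0],p[1],0])+R.from_euler('z',p[2]).apply(x)
def board(p,x,t=None):
    t=p[3] if t is None else t
    return stand(p,R.from_euler('y',t).apply(x)+[0,0,.03])
def leg(r,k,dx=0):   # point on leg at radius r, turn k, board coords
    a=.43-k
    return np.array([.062+dx,.075+r*np.cos(a),.1+r*np.sin(a)])
E
cat > fit.py <<'E'
from geo import *
from plant import snapshot
from scipy.optimize import least_squares
T=lambda u,v:np.array([(u+.5)/6+289.5,(v+.5)/6+154.5]); S=lambda u,v:np.array([(u+.5)/5+264.5,(v+.5)/5+129.5])
top,sc=snapshot("top"),snapshot("scene")
def proj(s,X):
    M=np.linalg.inv(s["cam_to_world"]); c=M[:3,:3]@X+M[:3,3]
    return np.array([s["fx"]*c[0]/c[2]+s["cx"],s["fy"]*c[1]/c[2]+s["cy"]])
st=lambda *x:(lambda p:stand(p,np.array(x))); bd=lambda *x:(lambda p:board(p,np.array(x)))
obs=[(top,T(583,288),st(.035,-.125,.01)),(top,T(150,298),st(-.065,.125,.01)),
(top,T(233,332),bd(0,.068,.24)),(top,T(470,414),bd(0,-.068,.24)),(top,T(86,105),bd(*leg(.12,0))),
(sc,S(45,255),st(.035,-.125,.01)),(sc,S(190,502),st(.035,.125,.0)),(sc,S(302,447),st(-.065,.125,.01)),
(sc,S(193,52),bd(0,-.068,.24)),(sc,S(288,187),bd(0,.068,.24))]
f=lambda p:np.concatenate([proj(s,X(p))-o for s,o,X in obs])
r=least_squares(f,[.75,-.15,-.3,-.32],loss='soft_l1'); p=r.x
print(p); print(f(p).reshape(-1,2).round(1))
np.save("p.npy",p)
print("bar",board(p,np.array([0,0,.24])),"tip",board(p,leg(.128,0)),"hub",board(p,leg(0,0)),"up",board(p,np.array([0,0,.24]),0))
E
python3 fit.py
```

```text
[ 0.54948345 -0.18522737 -0.38772627 -0.32117645]
[[ 0.6  0.4]
 [-1.   0.3]
 [-0.8 -0.9]
 [ 0.7  0.8]
 [-0.2  0.8]
 [-1.  -0.4]
 [-0.8  1.6]
 [ 0.6 -0.1]
 [-0.3 -0.6]
 [-0.   1.1]]
bar [ 0.47934339 -0.1565822   0.25772753] tip [ 0.63147242 -0.01202163  0.19508973] hub [ 0.60307751 -0.12610161  0.14445882] up [ 0.54948345 -0.18522737  0.27      ]
```

```bash
cat > press.py <<'E'
from geo import *
from plant import ik
def pose(p,k,r=.09,lift=.0045,sgn=1,back=0):
    a=.43-k; t=max(0,-a)*.8
    n=np.array([0,-np.sin(a),np.cos(a)])
    z=np.array([0,-np.sin(t),-np.cos(t)])          # tool z in board frame
    X=leg(r,k)+n*lift-z*back
    y=sgn*np.array([0,np.cos(t),-np.sin(t)]); x=np.cross(y,z)
    M=R.from_euler('z',p[2])*R.from_euler('y',p[3])*R.from_matrix(np.c_[x,y,z])
    return board(p,X),M.as_euler('xyz')
E
python3 - <<'E'
from press import *
from plant import *
p=np.load("p.npy")
print(get_obs()["orientation"])
for s in (1,-1):
    for k,b in((0,.18),(-.2,0),(.3,0),(.8,0),(1.25,0),(1.25,.12)):
        P,E=pose(p,k,sgn=s,back=b); q=ik(P,E); print(s,k,P.round(3),None if q is None else np.round(q,2))
# viewing pose candidates
q=ik([.45,-.15,.55],[np.pi,0,get_obs()["orientation"][2]]);print(q)
movel([.229,-.662,.42],velocity=.3)
P,E=pose(p,0,back=.18); q=[ik(*pose(p,0,back=.18,sgn=s)) for s in(1,-1)]
q=min((x for x in q if x is not None),key=lambda x:abs(x[5]))
grip(0.0,20); move_joints(q)
import cv2
o=get_obs(); s=snapshot("wrist"); cv2.imwrite("pics/w0.png",s["color"])
np.savez("w0.npz",pos=o["tool_pos"],ori=o["orientation"],T=s["tool_from_camera"],K=[s["fx"],s["fy"],s["cx"],s["cy"]])
print(o["time_s"],o["tool_pos"],o["orientation"],o["contact_force"],s["tool_from_camera"])
E
```

```text
[-3.14094995e+00 -1.33700795e-05  3.32768959e-01]
1 0 [ 0.569 -0.026  0.355] [-0.03 -0.11  2.05 -0.14  0.9  -1.15]
1 -0.2 [ 0.613 -0.054  0.198] [-0.09  0.16  2.08 -0.17  0.6  -1.14]
1 0.3 [ 0.632 -0.042  0.16 ] [-0.06  0.25  2.06 -0.2   0.54 -1.09]
1 0.8 [ 0.644 -0.05   0.118] [ 0.05  0.4   1.98 -0.65  0.71 -0.6 ]
1 1.25 [ 0.646 -0.074  0.085] [ 0.12  0.58  1.87 -0.88  1.01 -0.34]
1 1.25 [0.646 0.005 0.175] [ 0.24  0.47  1.83 -0.77  1.18 -0.4 ]
-1 0 [ 0.569 -0.026  0.355] [-0.03 -0.11  2.05 -0.14  0.9   1.99]
-1 -0.2 [ 0.613 -0.054  0.198] [-0.09  0.16  2.08 -0.17  0.6   2.  ]
-1 0.3 [ 0.632 -0.042  0.16 ] [-0.06  0.25  2.06 -0.2   0.54  2.06]
-1 0.8 [ 0.644 -0.05   0.118] [ 0.05  0.4   1.98 -0.65  0.71  2.54]
-1 1.25 [ 0.646 -0.074  0.085] [ 0.12  0.58  1.87 -0.88  1.01  2.8 ]
-1 1.25 [0.646 0.005 0.175] [ 0.24  0.47  1.83 -0.77  1.18  2.74]
[-3.70891042e-01 -2.39329602e-01  1.79860283e+00 -4.44089210e-16
  1.58231942e+00  8.67136326e-01]
4.9583 [ 0.56867936 -0.02619944  0.3548022 ] [3.14154798 0.32119463 2.75271798] [ 1.09109357 -0.68811489  0.53613303] [[-7.09091741e-04 -9.70716037e-01 -2.40228794e-01  6.74889347e-02]
 [ 9.99999463e-01 -5.06712044e-04 -9.04212393e-04 -2.11030958e-04]
 [ 7.56006648e-04 -2.40229306e-01  9.70715875e-01 -1.71229713e-01]
 [ 0.00000000e+00  0.00000000e+00  0.00000000e+00  1.00000000e+00]]
```

View pics/w0.png

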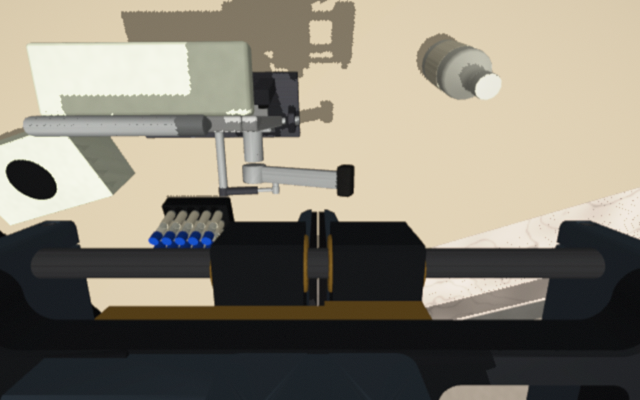

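The wrist view shows the foot at (345,180), the hub at (250,174), and the grip bar from (25,125) to (211,125). I'll compare these with what the fit predicts.

```bash
cat >> fit.py <<'E'
w=np.load("w0.npz"); fx,fy,cx,cy=w["K"]
W=np.eye(4); W[:3,:3]=R.from_euler('xyz',w["ori"]).as_matrix(); W[:3,3]=w["pos"]
wr=dict(fx=fx,fy=fy,cx=cx,cy=cy,cam_to_world=W@w["T"])
wo=[(wr,np.array([345.,180]),bd(*leg(.119,0))),(wr,np.array([25.,125]),bd(0,-.068,.24)),(wr,np.array([211.,125]),bd(0,.068,.24)),(wr,np.array([340.,190]),bd(*leg(.110,0,.017)))]
for s,o,X in wo: print("wrist pred",proj(s,X(p)).round(1),o)
wts=np.array([1]*20+[.5]*6)
obs+=wo[:3]
g=lambda p:f(p)*wts
p=least_squares(g,p,loss='soft_l1').x; print(p); print(f(p).reshape(-1,2).round(1)); np.save("p2.npy",p)
E
python3 fit.py
python3 - <<'E'
import cv2
cv2.imwrite("pics/w0c.png",cv2.resize(cv2.imread("pics/w0.png")[90:220,0:380],None,fx=2,fy=2))
E
```

```text
[ 0.54948345 -0.18522737 -0.38772627 -0.32117645]
[[ 0.6  0.4]
 [-1.   0.3]
 [-0.8 -0.9]
 [ 0.7  0.8]
 [-0.2  0.8]
 [-1.  -0.4]
 [-0.8  1.6]
 [ 0.6 -0.1]
 [-0.3 -0.6]
 [-0.   1.1]]
bar [ 0.47934339 -0.1565822   0.25772753] tip [ 0.63147242 -0.01202163  0.19508973] hub [ 0.60307751 -0.12610161  0.14445882] up [ 0.54948345 -0.18522737  0.27      ]
wrist pred [344.3 179.9] [345. 180.]
wrist pred [ 30.8 124.1] [ 25. 125.]
wrist pred [206.3 123.8] [211. 125.]
wrist pred [336.4 194.2] [340. 190.]
[ 0.54886561 -0.18470001 -0.39002268 -0.31587974]
[[ 0.5  0.7]
 [-1.2  0.4]
 [-0.8 -1.2]
 [ 0.7  0.7]
 [-0.2  0.6]
 [-0.7 -0.5]
 [-0.7  1.6]
 [ 0.8 -0. ]
 [-0.3 -0.6]
 [-0.1  1.2]
 [-0.5  0.2]
 [ 6.1 -0.3]
 [-4.2 -0.3]]
```

View pics/w0c.png

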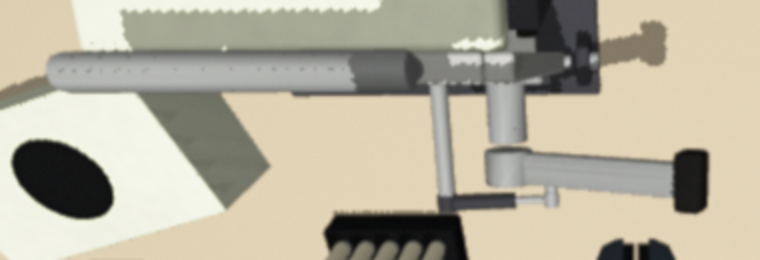

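The fit agrees with the wrist view to about 2 mm, so I'll press the leg now.

Run:
```python
from press import *
from plant import *
import cv2
p=np.load("p2.npy")
s=min((1,-1),key=lambda s:np.abs(np.array(ik(*pose(p,0,back=.18,sgn=s)))-get_obs()["joint_pos"]).max())
print("sgn",s)
P,E=pose(p,-.25,sgn=s); movel(P,E,velocity=.2)
f0=get_obs()["contact_force"]
for k in (0,.25,.5,.75,.95,1.1,1.25):
    P,E=pose(p,k,sgn=s); movel(P,E,velocity=.08)
    o=get_obs(); print(k,round(o["time_s"],2),(o["contact_force"]-f0).round(1))
hold(.3)
P,E=pose(p,1.25,sgn=s,back=.12); movel(P,E,velocity=.2)
for n in("top","scene"):
    c=snapshot(n)["color"]; cv2.imwrite(f"pics/{n}1.png",c)
a=cv2.imread("pics/top1.png")[155:255,290:400]; b=cv2.imread("pics/scene1.png")[130:230,265:355]
cv2.imwrite("pics/m1.png",np.hstack([cv2.resize(x,None,fx=4,fy=4) for x in(a,b)]))
print(get_obs()["time_s"])
```

```text
sgn 1
0 6.5 [-0.6  0.3  2.2]
0.25 6.93 [-0.5  0.5  1.6]
0.5 7.37 [-0.1  1.3  2. ]
0.75 7.81 [ 0.1 -0.4 -0.5]
0.95 8.18 [ 1.   0.5 -0.7]
1.1 8.5 [0.8 0.2 0.6]
1.25 8.82 [ 1.   0.6 -0.3]
9.9667
```

View pics/m1.png

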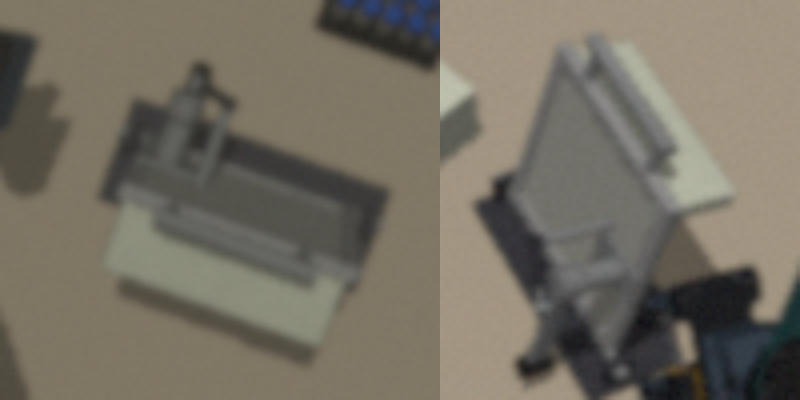

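The press forces rose to about 2 N and dropped off after k≈0.5. The view now shows the leg pointing straight down along the board, with its foot behind the plate, at top-crop (200,70). The board is still leaning. Next I'll check the foot against k=2.0 and plan the bar grasp.

```bash
cat > bar.py <<'E'
from geo import *
from plant import grip_depth
def gpose(p,tb,tt,sgn=1,back=0):
    "board tilt tb, tool tilt tt, TCP back along tool from the grasp"
    M=R.from_euler('z',p[2])*R.from_euler('y',tt)
    y=sgn*np.array([1.,0,0]); z=np.array([0,0,-1.])
    M=M*R.from_matrix(np.c_[np.cross(y,z),y,z]); d=M.apply([0,0,1])
    return board(p,np.array([0,0,.24]),tb)+d*(grip_depth-back),M.as_euler('xyz')
E
cat > chk.py <<'E'
from bar import *
from plant import *
p=np.load("p2.npy")
s=snapshot("top"); M=np.linalg.inv(s["cam_to_world"])
for k in(1.7,1.85,2.0):
    c=M[:3,:3]@board(p,leg(.119,k))+M[:3,3]
    print("foot pred",k,s["fx"]*c[0]/c[2]+s["cx"],s["fy"]*c[1]/c[2]+s["cy"])
print("seen",200/4+290,70/4+155,get_obs()["joint_pos"].round(2))
for sg in(1,-1):
  for f in(0,.5,1):
    for tb,b in((p[3],.12),(p[3],0),(p[3]/2,0),(0,0)):
        q=ik(*gpose(p,tb,f*tb,sg,b)); print(sg,f,round(tb,2),b,None if q is None else np.round(q,2))
E
python3 chk.py
```

```text
foot pred 1.7 329.6579496840944 172.52251294590417
foot pred 1.85 334.25490295400573 174.0246408592186
foot pred 2.0 338.88110623979003 175.6819992813426
seen 340.0 172.5 [ 0.24  0.47  1.83 -0.76  1.18 -0.41]
1 0 -0.32 0.12 [-0.36 -0.09  2.    0.    1.23  0.03]
1 0 -0.32 0 [-0.36  0.03  2.11 -0.    1.    0.03]
1 0 -0.16 0 [-0.36  0.09  2.03 -0.    1.02  0.03]
1 0 0 0 [-0.36  0.15  1.96 -0.    1.04  0.03]
1 0.5 -0.32 0.12 [-0.36 -0.21  2.1  -0.01  1.08  0.03]
1 0.5 -0.32 0 [-0.36 -0.03  2.18 -0.01  0.84  0.04]
1 0.5 -0.16 0 [-0.36  0.05  2.07 -0.    0.94  0.03]
1 0.5 0 0 [-0.36  0.15  1.96 -0.    1.04  0.03]
1 1 -0.32 0.12 [-0.35 -0.31  2.21 -0.01  0.93  0.04]
1 1 -0.32 0 [-0.36 -0.09  2.26 -0.02  0.66  0.05]
1 1 -0.16 0 [-0.36  0.02  2.11 -0.01  0.85  0.03]
1 1 0 0 [-0.36  0.15  1.96 -0.    1.04  0.03]
-1 0 -0.32 0.12 None
-1 0 -0.32 0 None
-1 0 -0.16 0 None
-1 0 0 0 None
-1 0.5 -0.32 0.12 None
-1 0.5 -0.32 0 None
-1 0.5 -0.16 0 None
-1 0.5 0 0 None
-1 1 -0.32 0.12 None
-1 1 -0.32 0 None
-1 1 -0.16 0 None
-1 1 0 0 None
```

The foot matches k≈2.0, so the leg is fully down. Next I'll go to the pre-grasp and look from close up.

Run:
```python
from bar import *
from plant import *
import cv2
p=np.load("p2.npy")
o=get_obs(); movel(o["tool_pos"]+[0,0.03,.25],velocity=.3)
grip(.65,30)
movep(*gpose(p,p[3],p[3],1,.12))
o=get_obs(); s=snapshot("wrist"); cv2.imwrite("pics/w1.png",s["color"])
W=np.eye(4); W[:3,:3]=R.from_euler('xyz',o["orientation"]).as_matrix(); W[:3,3]=o["tool_pos"]
M=np.linalg.inv(W@s["tool_from_camera"])
for x in ([0,-.068,.24],[0,.068,.24],[.008,0,.24],[-.008,0,.24],[-.007,-.101,.205],[.007,.101,.205]):
    c=M[:3,:3]@board(p,np.array(x))+M[:3,3]; print(x,(s["fx"]*c[0]/c[2]+s["cx"]).round(1),(s["fy"]*c[1]/c[2]+s["cy"]).round(1))
print(o["time_s"],o["joint_pos"].round(2))
```

```text
[0, -0.068, 0.24] 316.8 266.1
[0, 0.068, 0.24] 317.1 115.8
[0.008, 0, 0.24] 326.0 195.4
[-0.008, 0, 0.24] 307.9 195.3
[-0.007, -0.101, 0.205] 310.3 279.5
[0.007, 0.101, 0.205] 324.9 78.5
13.0833 [-0.35 -0.31  2.21 -0.02  0.93  0.04]
```

View pics/w1.png

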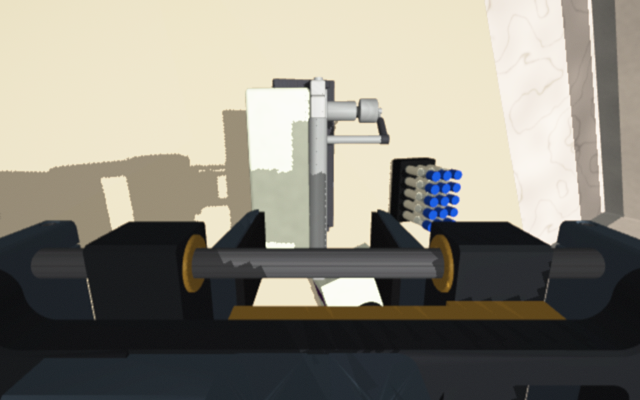

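The bar is at columns 309–328 against a prediction of 308–326, and it sits centred between the fingers. I'll grasp and raise.

Run:
```python
from bar import *
from plant import *
import cv2
p=np.load("p2.npy")
movel(*gpose(p,p[3],p[3],1,0),velocity=.1)
print(get_obs()["contact_force"].round(1))
grip(0,30); o=get_obs(); print(o["time_s"],o["gripper_width"]*91,o["gripper_force"],o["contact_force"].round(1))
for f in (.8,.6,.4,.2,.08,0):
    movel(*gpose(p,p[3]*f,p[3]*f),velocity=.04)
    o=get_obs(); print(round(p[3]*f,3),o["time_s"].round(2),o["contact_force"].round(1),o["moment"].round(2),o["gripper_force"])
hold(.5)
o=get_obs(); print(o["time_s"],o["tool_pos"],gpose(p,0,0)[0],o["contact_force"].round(1))
for n in("top","scene","wrist"): cv2.imwrite(f"pics/{n}2.png",snapshot(n)["color"])
a=cv2.imread("pics/wrist2.png")[60:320,100:500]; b=cv2.imread("pics/scene2.png")[130:230,265:365]
cv2.imwrite("pics/m2.png",np.hstack([cv2.resize(a,(615,400)),cv2.resize(b,(185,185)) .repeat(1,0) if 0 else cv2.copyMakeBorder(cv2.resize(b,(185,185)),0,215,0,0,0)]))
cv2.imwrite("pics/s2.png",cv2.resize(b,None,fx=5,fy=5))
```

```text
[ 0.1  0.6 -0.4]
15.225 15.147102598435671 29.993901550769806 [ 7.1 -2.8 -3.7]Traceback (most recent call last):
  File "<stdin>", line 10, in <module>
AttributeError: 'float' object has no attribute 'round'
```

The bar is gripped at 15.1 mm and the first raise step ran. Only my print line failed, so I'll continue.

Run:
```python
from bar import *
from plant import *
import cv2
p=np.load("p2.npy")
for f in (.6,.4,.2,.08,0):
    movel(*gpose(p,p[3]*f,p[3]*f),velocity=.04)
    o=get_obs(); print(round(p[3]*f,3),round(o["time_s"],2),o["contact_force"].round(1),o["moment"].round(2),round(float(o["gripper_force"]),1))
hold(.5)
o=get_obs(); print(o["time_s"],o["tool_pos"],gpose(p,0,0)[0],o["contact_force"].round(1))
for n in("top","scene"): cv2.imwrite(f"pics/{n}2.png",snapshot(n)["color"])
a=cv2.imread("pics/top2.png")[145:245,300:400]; b=cv2.imread("pics/scene2.png")[130:230,265:365]
cv2.imwrite("pics/m2.png",np.hstack([cv2.resize(x,None,fx=4,fy=4,interpolation=cv2.INTER_CUBIC) for x in(a,b)]))
```

```text
-0.19 16.23 [-1.7  4.2  9.7] [0.66 0.09 0.27] 30.0
-0.126 16.73 [-1.   5.5  9.1] [ 0.77 -0.01  0.29] 30.0
-0.063 17.23 [1.6 6.1 9.9] [ 0.85 -0.17  0.23] 30.0
-0.025 17.58 [ 1.5  5.5 10.6] [ 0.91 -0.24  0.15] 30.0
-0.0 17.88 [ 0.8  5.5 10.7] [ 0.99 -0.3   0.17] 30.0
18.375 [ 0.54943228 -0.18436769  0.25187369] [ 0.54886561 -0.18470001  0.2512    ] [1.4 6.8 9.8]
```

View pics/m2.png

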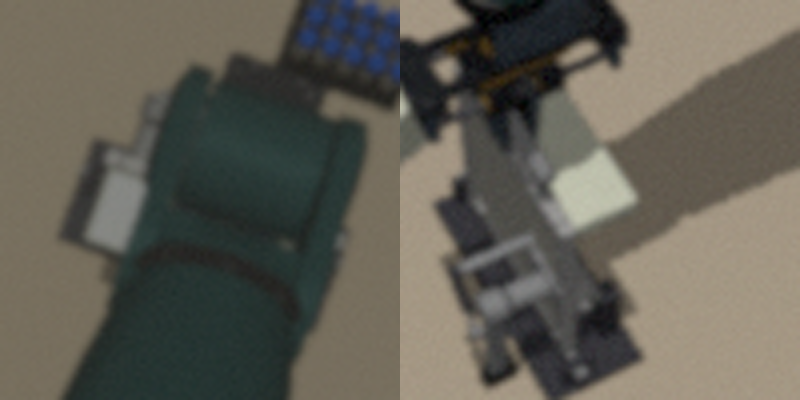

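The board looks upright with the leg straight down, and the rack is where it was. One quick numeric check of the tilt from the foot and frame pixels, then I'll hand in.

Run:
```python
from bar import *
from plant import *
p=np.load("p2.npy")
s=snapshot("scene"); M=np.linalg.inv(s["cam_to_world"])
for t in(-.04,0,.03):
  for nm,x in(("foot",leg(.119,2)),("hub",leg(0,2,.0)),("hoodcorner",np.array([-.069-.007,.101,.205]))):
    c=M[:3,:3]@board(p,x,t)+M[:3,3]; u=s["fx"]*c[0]/c[2]+s["cx"]; v=s["fy"]*c[1]/c[2]+s["cy"]
    print(t,nm,((u-265)*4+400).round(),((v-130)*4).round())
import cv2
a=cv2.imread("pics/scene0.png").astype(int);b=s["color"].astype(int)
for n,(x,y,w,h) in dict(rack=(225,180,33,45),bottle=(348,240,25,33)).items(): print(n,np.abs(a-b)[y:y+h,x:x+w].mean().round(1))
o=get_obs();print(o["time_s"],np.abs(o["joint_vel"]).max().round(4),o["gripper_force"])
```

```text
-0.04 foot 496.0 370.0
-0.04 hub 494.0 303.0
-0.04 hoodcorner 657.0 196.0
0 foot 497.0 370.0
0 hub 490.0 306.0
0 hoodcorner 649.0 198.0
0.03 foot 497.0 371.0
0.03 hub 487.0 309.0
0.03 hoodcorner 642.0 199.0
rack 7.7
bottle 9.2
18.525 0.0016 29.99920427799225
```

```bash
python3 -c "
from plant import *
print(job_done())"
```

```text
the job is handed in; nothing more can be done
None
```

I pressed the kickstand down to its stop while the board was still leaning, then raised the board and handed the job in at about 18.5 s, still gripping it with 30 N. By the camera check it was upright to within about 0.02 rad. The arm stayed clear of the tube rack, bottle and glove box.

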